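# Switch on the occupied place of a vial stirrer with a stylus

### The arm

A 6-joint arm with a two-finger parallel gripper is mounted at the origin on the work surface. World frame = base frame: x ahead of the robot, y to its left, z up, the work surface at z = 0. Lengths are in m, angles in rad, forces in N, time in s.
With the tool pointing down it reaches from about 0.275 to 0.725 m from the base axis. Payload 15.9 kg.
Tool frame: the origin (TCP) lies on the mounting face of the last link; the fingertips stand 173 mm ahead of it and the grasp point (between the pads) lies 155 mm ahead of it (tcp_to_grasp is the distance from the TCP to the grasp point, in m); z points along the fingers, y is the direction in which the jaws open and shut (so a half turn about z gives the same grasp; the last joint's range is limited). The gripper opens to 85 mm and grips with 20 to 120 N. Pads are 22 mm wide; open, the fingers measure 114 mm over their backs; the gripper's body (76 mm by 85 mm) begins 54 mm behind the grasp point. The pads swing forward as they close: fully open they stand 13 mm farther back than shut.
Start: joints at [-1.344, 0.213, -0.034, 1.323, 0, 1.571], TCP at [0.112, -0.487, 0.405] pointing down, gripper open.
Joint ranges: [-2.98, 2.98], [-0.74, 1.72], [-1.14, 1.35], [-2.1, 2.04], [-1.57, 1.44], [-3.14, 3.14]. Speed limits (rad/s): [1.89, 1.89, 2.39, 2.57, 3.14, 3.14].

### API

Orientations are given as a unit quaternion [x, y, z, w].
In Python, from bench import * gives the robot as it stands. The module is installed in compiled form; this text tells all that it offers.
- The arm moves only by the tool jog_arm, never from a script. Its arguments are lists of equal length, an entry for each row: "hand": the finger opening in cm, from 0 to 8.54; "xyz": the shift along the tool's x, y, z in cm, a list of three; "turn": the turn, a rotation vector about the tool's x, y, z in degrees, a list of three. A call has exactly 5 rows; each row shifts and turns the commanded pose from where the row before left it, along the tool's axes as they then stand; what a row does not reach is not made up. A row lasts 1/12 s, in which the tool goes at most 41.7 mm and 7.16 degrees, less where a joint would pass 70% of its speed; a pose out of reach is approached as far as the arm can. A call is refused whole if a number of a shift passes 4.17 or a number of a turn 7.16, either way. A call with a gripper value outside its range is refused whole. The fingers move at their own pace and stop on an object; "newtons" is the grip in N (left out, the last holds). Time passes only in rows, so rows that do not move let the fingers close, or fill a call up. It gives the time, the measured TCP pose, the force and the opening at its end, in the units of the state.
- sense(): the state, without advancing time (a new reading comes with each control period).
- read_camera(name): name is "side" or "top" or "wrist"; returns a dict with "image" (480x640x3 uint8, blue, green, red), "K" (3x3 intrinsics, pixels), "origin" and "orientation" of the camera in the world. Camera axes: x right, y up, looking along -z (the intrinsics and any distortion apply to the point x, -y, -z); pixel columns grow to the right and rows downward; lengths in m; the calibration is good to about 2 mm. The wrist camera is an equidistant fisheye: a pixel r from the principal point sees the ray r / f radians off the axis. A picture is of the moment at which its call begins. There is no depth.
- sign_off(): hands the job in, once; it reports no verdict.
The state is a dict: "time": time; "qpos": joint angles; "qd": joint speeds; "tau": joint torques, N m; "ee_pos": TCP position; "ee_rot": TCP orientation; "contact_force": force on the tool from outside, world axes, zero at the start; "ft_torque": the same for the moment, N m; "grip_width": finger opening in m.
Only numpy, scipy, OpenCV 4.12 (cv2) and the standard library are available. Lean on these libraries where they do the work, as an engineer would, in place of code of your own. Each camera call takes 0.05 s, during which the arm holds its last target.

### The job

On the four-place vial stirrer only one well holds a vial. Take the stylus from its stand and with its tip press down the raised front end of the rocker switch directly in front of that vial until it is fully over; touch the rockers only with the stylus, leave the other three rockers as they are and the vial standing in its well. Then put the stylus back in its stand, upright and fully down, and let go.

Things in the scene. Friction and masses are not known exactly. Their poses are not given: they have to be found in the camera images.
- stylus_grip (a point): Centre of the loose stylus's handle; it starts upright in its stand. Handle grey, square, 18 x 18 mm, 60 mm long (30 mm either side of this point); x and y axes square to its flats, z from tip to handle. Below it a square collar, 44 x 44 x 6 mm, underside 36 mm below this point; then a steel stem 8 mm across with a round tip 91 mm below this point. About 60 g.
- stand_mouth (a point): Centre of the top rim of the stylus stand: a fixed white block 68 x 68 mm, 65 mm high, on a thin dark foot 84 mm wide, with an upright square bore 26 x 26 mm, at least 57 mm deep; x and y axes square to its sides. This point is 65 mm above the table; z up. Put back, the collar rests flat on the rim and the handle centre is 36 mm above this point.
- rocker_vial (a joint): Angle of the rocker in front of the vial, the one to flip. 0 rad = off: front end (robot's side) up; 0.5 rad = on: front end fully down, at a stop. It turns about a level axis along the row and stays where left; about 2 N on the press point turns it, and the force rises past 4 N only at the stop.
- rocker_vial_press (a point): Spot to press on the rocker to flip: top of its front half, on the middle line, 16 mm from the axis. Rocker: black, V-shaped, 26 mm wide, 50 mm long; four in a row, 42 mm apart, on the grey stirrer's level deck (45 mm above the table). Off, this point is about 62 mm above the table; on, 55 mm, and 4 mm farther to the front. At the start x points level from rocker to vial, y along the row.
- rocker_a (a joint): Angle of a bystander rocker; same build as rocker_vial. Off at the start. 0 rad = front end up (off), 0.5 rad = front end down (on)
- rocker_b (a joint): Angle of a bystander rocker; same build as rocker_vial. On at the start. 0 rad = front end up (off), 0.5 rad = front end down (on)
- rocker_c (a joint): Angle of a bystander rocker; same build as rocker_vial. Off at the start. 0 rad = front end up (off), 0.5 rad = front end down (on)
- vial_mid (a point): Centre of the loose amber glass vial with white cap, 27 mm across, 58 mm high (this point is half-way up), standing in one of four wells of the dark metal block at the stirrer's back, 85 mm straight behind its rocker's axis; its top is 109 mm above the table. A second such vial stands on the table, not in a well.
Mind the look-alikes: they are no part of the job. Leave any yellow look-alike of the part that bears vial_mid alone.

How it is judged:
On the way, in this order (a step that is already met when the one before it is completed fails the run):
1. the stylus is lifted out of its stand (z of stylus_grip in the frame of stand_mouth above 0.085 m), for 0.1 s.
2. the rocker in front of the vial is fully over, flipped while the stylus is out of its stand (value of joint rocker_vial above 0.42 rad and horizontal distance between stylus_grip and stand_mouth above 0.1 m), for 0.1 s.
At the end, for the whole second after the job is handed in: Rocker in front of the vial on (over 0.42 of 0.5 rad), the others within 0.15 rad of their ends, the vial in its well (within 15 mm, 10 degrees), the stylus released and at rest in its stand: handle centre within 15 mm of the bore axis, 36 +- 6 mm above the rim, tilted under 10 degrees (value of joint rocker_vial above 0.42 rad and value of joint each of rocker_a, rocker_c below 0.15 rad and value of joint rocker_b above 0.35 rad and horizontal distance between stylus_grip and stand_mouth below 0.015 m and z of stylus_grip in the frame of stand_mouth between 0.03 and 0.042 m and angle between each of stylus_grip, vial_mid's own z axis and vertical below 0.17 rad and linear speed of stylus below 0.02 m/s and distance of vial_mid from where it was at the start of the episode below 0.015 m); the robot touches nothing.
It fails at once if another rocker is turned by more than 0.15 rad (value of joint any of rocker_a, rocker_c above 0.15 rad or value of joint rocker_b below 0.35 rad).
It fails at once if a rocker is touched by the gripper or arm and not the stylus (contact force between any of the fingers, the arm and rocker_vial above 0.5 N or contact force between any of the fingers, the arm and rocker_a above 0.5 N or contact force between any of the fingers, the arm and rocker_b above 0.5 N or contact force between any of the fingers, the arm and rocker_c above 0.5 N).
It fails at once if the vial is knocked over (angle between vial_mid's own z axis and vertical above 0.5 rad).
It also fails if it takes over 43 s, if anything falls off the work surface, if the arm or the gripper's body presses on something with over 40 N, if the wrist force passes 120 N, or if a joint passes its speed limit or range.

## Working session

There is one attempt and no reset: what is moved stays moved. The work goes in short steps, Python scripts to look and compute and a tool call to move; the robot and the scene stay as the last step left them, time stands still between calls to the robot, and variables do not carry over. Pictures are saved under pics/ and viewed, and the job is handed in when it is done.

Besides the shell and the picture viewer there is one more tool, called after ">>>" as name(argument=value, ...), one argument or row to a line, values as JSON. jog_arm: Moves the arm, as the interface text tells. Its arguments: {"type":"object","properties":{"hand":{"type":"array","items":{"type":"number"}},"xyz":{"type":"array","items":{"type":"array","items":{"type":"number"}}},"turn":{"type":"array","items":{"type":"array","items":{"type":"number"}}},"newtons":{"type":"number"}},"required":["hand","xyz","turn"]}

```bash
mkdir -p pics
cat > h.py <<'E'
from bench import *
import numpy as np, cv2
from scipy.spatial.transform import Rotation as R
def snap(n,f):
    d=read_camera(n); cv2.imwrite(f'pics/{f}.png',d['image']); np.savez(f'pics/{f}.npz',**{k:np.array(v) for k,v in d.items()}); return d
def ray(f,u,v):
    d=np.load(f'pics/{f}.npz'); K=d['K']; x=(u-K[0,2])/K[0,0]; y=(v-K[1,2])/K[1,1]
    return d['origin'], R.from_quat(d['orientation']).apply([x,-y,-1.])
def onz(f,u,v,z):
    o,r=ray(f,u,v); return o+r*(z-o[2])/r[2]
def proj(f,P):
    d=np.load(f'pics/{f}.npz'); K=d['K']; p=R.from_quat(d['orientation']).inv().apply(np.array(P)-d['origin'])
    return K[0,2]+K[0,0]*p[0]/-p[2], K[1,2]-K[1,1]*p[1]/-p[2]
E
python3 - <<'E'
from h import *
np.set_printoptions(precision=4,suppress=True)
for n in('side','top'):
    d=snap(n,n+'0'); print(n,d['K'],d['origin'],d['orientation'])
print(sense())
E
```

```text
side [[503.0345   0.     319.3873]
 [  0.     503.0345 245.9791]
 [  0.       0.       1.    ]] [0.511  0.6217 0.7635] [-0.0211  0.3808  0.9239 -0.0308]
top [[532.4173   0.     314.678 ]
 [  0.     532.4173 239.3402]
 [  0.       0.       1.    ]] [ 0.4183 -0.0344  0.9603] [-0.0717  0.0631  0.7101 -0.6976]
{'time': 0.1, 'qpos': array([-1.344 ,  0.2133, -0.035 ,  1.3235,  0.    ,  1.5708]), 'qd': array([0.0004, 0.0003, 0.0021, 0.0016, 0.0007, 0.0014]), 'tau': array([ -0.0002, -68.725 ,  48.7806,   0.0122,  -0.0002,   0.    ]), 'ee_pos': array([ 0.1124, -0.4871,  0.4043]), 'ee_rot': array([ 0.9936,  0.1132, -0.    , -0.0005]), 'contact_force': array([-0.3562, -0.1819,  0.0822]), 'ft_torque': array([-0.0387,  0.024 ,  0.045 ]), 'grip_width': 0.08539218283825734}
```

View pics/side0.png

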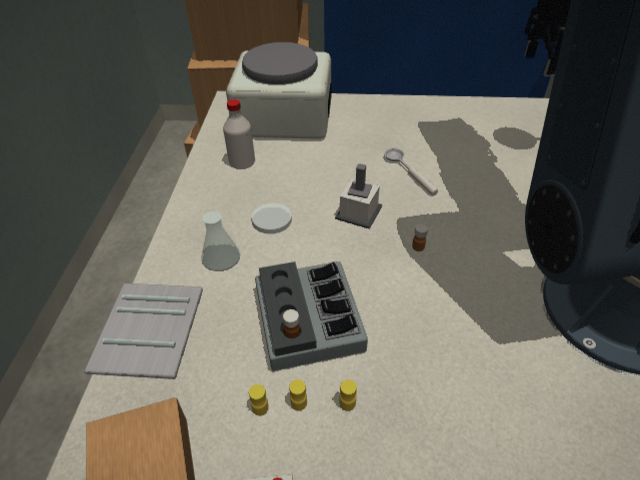

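View pics/top0.png

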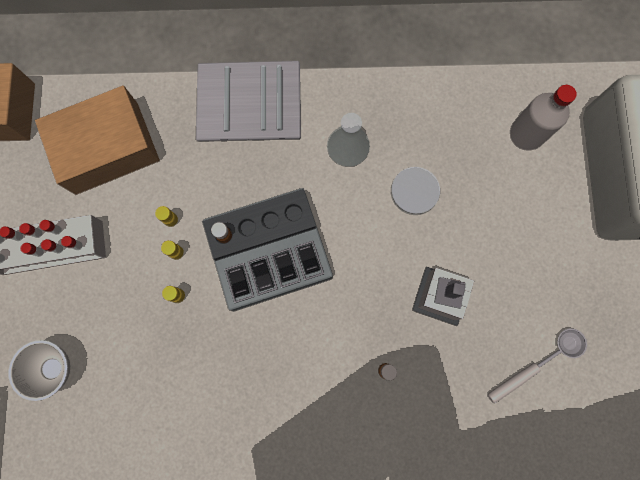

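Run:
```python
import cv2
a=cv2.imread('pics/top0.png');s=cv2.imread('pics/side0.png')
cv2.imwrite('pics/c1.png',cv2.resize(a[185:315,195:340],None,fx=5,fy=4.6,interpolation=2)) 
cv2.imwrite('pics/c1.png',cv2.resize(a[185:315,195:345],None,fx=4.5,fy=4.5,interpolation=2))
cv2.imwrite('pics/c2.png',cv2.resize(a[260:330,405:485],None,fx=8,fy=8,interpolation=2))
cv2.imwrite('pics/c3.png',cv2.resize(s[155:235,325:395],None,fx=7,fy=7,interpolation=2))
cv2.imwrite('pics/c4.png',cv2.resize(s[255:370,250:370],None,fx=5,fy=5,interpolation=2))
```

```text
(no output)
```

View pics/c1.png

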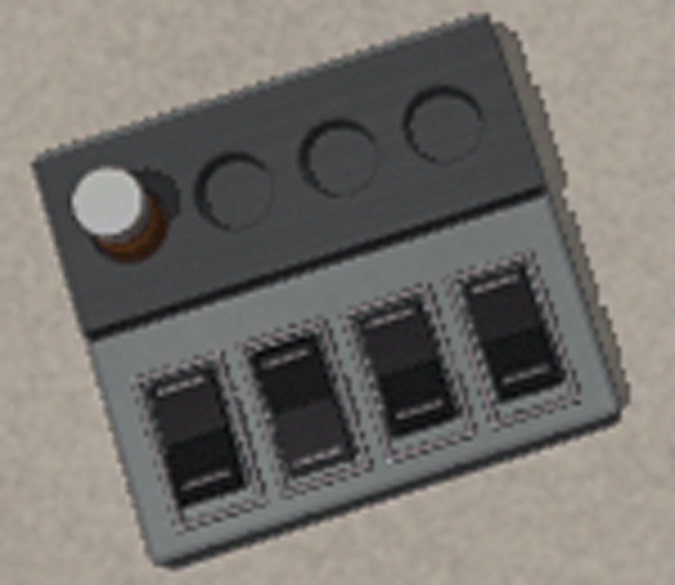

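View pics/c2.png

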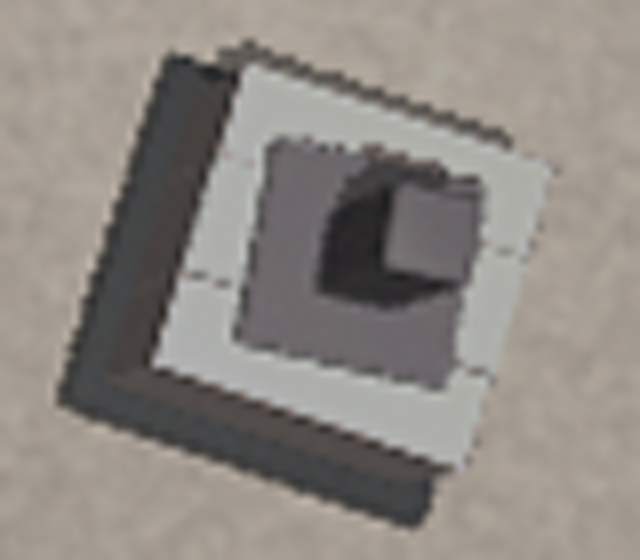

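View pics/c3.png

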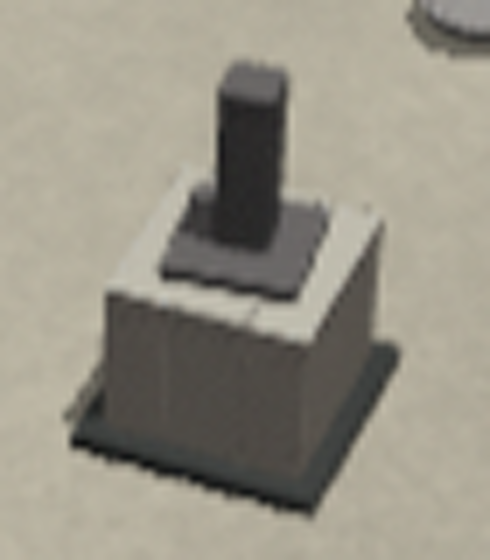

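View pics/c4.png

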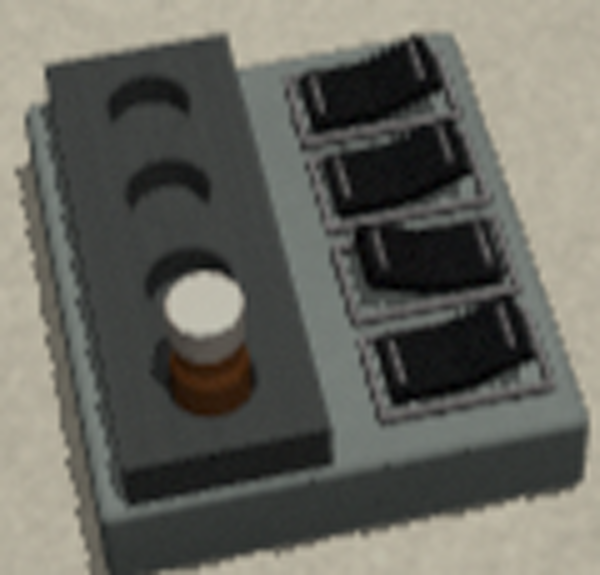

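```bash
cat > m.py <<'E'
from h import *
np.set_printoptions(precision=4,suppress=True)
T=lambda u,v,z:onz('top0',405+u/8-.4,260+v/8-.4,z)
C=lambda u,v,z:onz('top0',195+u/4.5-.4,185+v/4.5-.4,z)
rim=[T(*p,.065) for p in[(245,65),(555,170),(462,468),(155,368)]]
print('rim',np.mean(rim,0)); 
for i in range(4):
    e=rim[(i+1)%4]-rim[i]; print(np.linalg.norm(e),np.degrees(np.arctan2(e[1],e[0])))
col=[T(*p,.071) for p in[(270,140),(480,180),(445,388),(237,345)]]
print('col',np.mean(col,0))
for i in range(4):
    e=col[(i+1)%4]-col[i]; print(np.linalg.norm(e),np.degrees(np.arctan2(e[1],e[0])))
print('top',np.mean([T(*p,.131) for p in [(396,183),(482,180),(462,284),(384,268)]],0))
S=lambda u,v,z:onz('side0',325+u/7-.4,155+v/7-.4,z)
print('side rim',S(105,292,.065),S(312,343,.065),S(380,218,.065)); print('mid', (S(105,292,.065)+S(380,218,.065))/2)
print('side top',S(253,83,.131))
bz=[np.mean([C(*p,.046) for p in q],0) for q in [[(138,380),(218,352),(268,505),(178,532)],[(452,275),(530,252),(580,400),(492,430)]]]
print('bezel L,R',bz, np.linalg.norm(bz[0]-bz[1]))
row=(bz[1]-bz[0]);print('row deg',np.degrees(np.arctan2(row[1],row[0])))
print('vialcap',C(108,202,.109)); 
D=lambda u,v,z:onz('side0',250+u/5-.4,255+v/5-.4,z)
print('vialcap side',D(204,303,.109))
print('wells',C(235,192,.06),C(443,126,.06))
print('side bez R..',np.mean([D(*p,.046) for p in[(362,335),(510,290),(552,385),(383,422)]],0))
dk=[C(90,338,.045),C(550,195,.045),C(622,410,.045),C(158,562,.045)]
print(dk)
E
python3 m.py
```

```text
rim [ 0.4959 -0.248   0.065 ]
0.06776340858745991 -110.200152482704
0.06600255504052847 158.93680100236796
0.06601395932175963 70.80592273482958
0.06715853089597466 -19.547086165739692
col [ 0.4962 -0.2474  0.071 ]
0.04412166439597127 -101.98431940232459
0.04414506875119939 166.63434791990178
0.043414702229648376 77.24579827835572
0.04355032815828276 -12.44913417254454
top [ 0.4973 -0.2476  0.131 ]
side rim [ 0.5399 -0.2241  0.065 ] [ 0.4759 -0.2033  0.065 ] [ 0.4546 -0.2655  0.065 ]
mid [ 0.4972 -0.2448  0.065 ]
side top [ 0.4972 -0.2445  0.131 ]
bezel L,R [array([0.5214, 0.1069, 0.046 ]), array([ 0.5591, -0.0137,  0.046 ])] 0.12635393659180136
row deg -72.6357894892371
vialcap [0.6025 0.1318 0.109 ]
vialcap side [0.6039 0.1335 0.109 ]
wells [0.6161 0.0924 0.06  ] [0.6406 0.0121 0.06  ]
side bez R.. [0.5242 0.1044 0.046 ]
[array([0.5626, 0.1504, 0.045 ]), array([ 0.6158, -0.0287,  0.045 ]), array([ 0.5308, -0.0549,  0.045 ]), array([0.4759, 0.1228, 0.045 ])]
```

```bash
cat > plan.py <<'E'
from h import *
np.set_printoptions(suppress=True)
def plan(tgt,yaw,n):
    """straight path from measured pose; tool x heading yaw deg, tool down"""
    s=sense(); p=s['ee_pos']; r=R.from_quat(s['ee_rot'])
    y=np.radians(yaw); X=np.array([np.cos(y),np.sin(y),0]);Z=np.array([0,0,-1.])
    rt=R.from_matrix(np.c_[X,np.cross(Z,X),Z])
    rv=(r.inv()*rt).as_rotvec(); d=(np.array(tgt)-p)/n
    step=R.from_rotvec(rv/n); xs=[]
    for i in range(n):
        xs.append(np.round(r.inv().apply(d)*100,2).tolist()); r=r*step
    print('turn/row',np.round(np.degrees(rv)/n,2)); 
    for i in range(0,n,5): print(xs[i:i+5])
def st():
    s=sense(); r=R.from_quat(s['ee_rot']).as_matrix()
    print('t',round(s['time'],2),'p',s['ee_pos'].round(4),'yaw',np.degrees(np.arctan2(r[1,0],r[0,0])).round(2),'z',r[:,2].round(4),'q',s['qpos'].round(3),'F',s['contact_force'].round(2),'w',round(s['grip_width'],4))
E
python3 -c "
from plan import *
plan([.497,-.246,.36],77.5,15)"
```

```text
turn/row [-0.  -0.  -4.3]
[[2.86, -0.99, 0.3], [2.93, -0.77, 0.3], [2.98, -0.55, 0.3], [3.01, -0.33, 0.3], [3.02, -0.1, 0.3]]
[[3.02, 0.13, 0.3], [3.01, 0.35, 0.3], [2.97, 0.58, 0.3], [2.92, 0.8, 0.3], [2.85, 1.02, 0.3]]
[[2.77, 1.23, 0.3], [2.67, 1.43, 0.3], [2.55, 1.63, 0.3], [2.42, 1.81, 0.3], [2.28, 1.99, 0.3]]
```

>>> jog_arm(
  hand=[8.5,8.5,8.5,8.5,8.5],
  xyz=[
    [2.86,-0.99,0.3],
    [2.93,-0.77,0.3],
    [2.98,-0.55,0.3],
    [3.01,-0.33,0.3],
    [3.02,-0.1,0.3],
  ],
  turn=[
    [0,0,-4.3],
    [0,0,-4.3],
    [0,0,-4.3],
    [0,0,-4.3],
    [0,0,-4.3],
  ],
)

```text
time: 0.52
ee_pos: [0.2416, -0.4058, 0.3893]
ee_rot: [0.955, 0.298, -0.0, -0.0]
contact_force: [-0.2, -1.0, -0.4]
grip_width: 0.0851
```

>>> jog_arm(
  hand=[8.5,8.5,8.5,8.5,8.5],
  xyz=[
    [3.02,0.13,0.3],
    [3.01,0.35,0.3],
    [2.97,0.58,0.3],
    [2.92,0.8,0.3],
    [2.85,1.02,0.3],
  ],
  turn=[
    [0,0,-4.3],
    [0,0,-4.3],
    [0,0,-4.3],
    [0,0,-4.3],
    [0,0,-4.3],
  ],
)

```text
time: 0.93
ee_pos: [0.37, -0.3253, 0.3744]
ee_rot: [0.882, 0.471, -0.0, -0.0]
contact_force: [-0.1, -1.3, -0.9]
grip_width: 0.085
```

>>> jog_arm(
  hand=[8.5,8.5,8.5,8.5,8.5],
  xyz=[
    [2.77,1.23,0.3],
    [2.67,1.43,0.3],
    [2.55,1.63,0.3],
    [2.42,1.81,0.3],
    [2.28,1.99,0.3],
  ],
  turn=[
    [0,0,-4.3],
    [0,0,-4.3],
    [0,0,-4.3],
    [0,0,-4.3],
    [0,0,-4.3],
  ],
)

```text
time: 1.35
ee_pos: [0.4983, -0.245, 0.3593]
ee_rot: [0.779, 0.627, -0.0, -0.0]
contact_force: [-0.2, -0.6, 0.5]
grip_width: 0.0848
```

>>> jog_arm(
  hand=[8.5,8.5,8.5,8.5,8.5],
  xyz=[
    [0,0,0],
    [0,0,0],
    [0,0,0],
    [0,0,0],
    [0,0,0],
  ],
  turn=[
    [0,0,0],
    [0,0,0],
    [0,0,0],
    [0,0,0],
    [0,0,0],
  ],
)

```text
time: 1.77
ee_pos: [0.4965, -0.2467, 0.3599]
ee_rot: [0.78, 0.625, -0.0, 0.0]
contact_force: [-0.1, -0.8, 0.5]
grip_width: 0.085
```

```bash
python3 -c "
from plan import *
st(); d=snap('wrist','w1'); print(d['K'],d['origin'],d['orientation']); plan([.497,-.246,.256],77.5,5)"
```

```text
t 1.77 p [ 0.4965 -0.2467  0.3599] yaw 77.4 z [ 0.0001 -0.0002 -1.    ] q [-0.461  0.336  0.017  1.251 -0.     1.33 ] F [-0.07 -0.8   0.53] w 0.085
[[371.64829954   0.         324.87864774]
 [  0.         371.64829954 243.04814557]
 [  0.           0.           1.        ]] [ 0.51183235 -0.17550223  0.32979672] [-0.14280216  0.01590548 -0.10857311  0.98364955]
turn/row [ 0.    0.   -0.02]
[[0.02, 0.01, 2.08], [0.01, 0.01, 2.08], [0.01, 0.01, 2.08], [0.01, 0.01, 2.08], [0.01, 0.01, 2.08]]
```

View pics/w1.png

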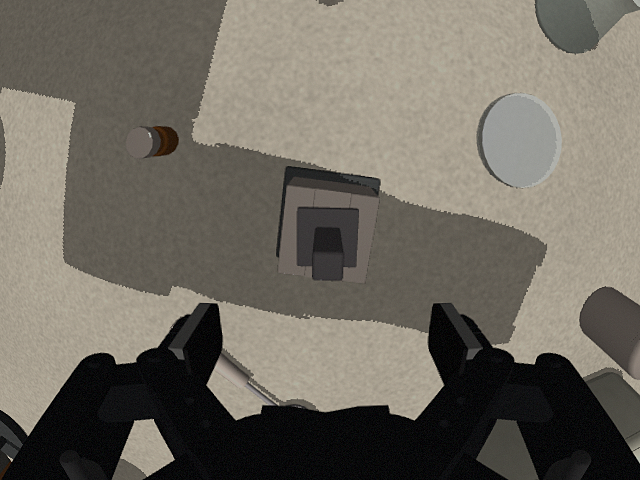

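>>> jog_arm(
  hand=[8.5,8.5,8.5,8.5,8.5],
  xyz=[
    [0.02,0.01,2.08],
    [0.01,0.01,2.08],
    [0.01,0.01,2.08],
    [0.01,0.01,2.08],
    [0.01,0.01,2.08],
  ],
  turn=[
    [0,0,0],
    [0,0,0],
    [0,0,0],
    [0,0,0],
    [0,0,0],
  ],
)

```text
time: 2.23
ee_pos: [0.4973, -0.246, 0.255]
ee_rot: [0.78, 0.625, 0.0, 0.0]
contact_force: [-0.3, -0.2, -0.2]
grip_width: 0.0848
```

>>> jog_arm(
  hand=[8.5,1,1,1,1],
  xyz=[
    [0,0,0],
    [0,0,0],
    [0,0,0],
    [0,0,0],
    [0,0,0],
  ],
  turn=[
    [0,0,0],
    [0,0,0],
    [0,0,0],
    [0,0,0],
    [0,0,0],
  ],
  newtons=60,
)

```text
time: 2.65
ee_pos: [0.4981, -0.2459, 0.257]
ee_rot: [0.78, 0.626, 0.0, 0.001]
contact_force: [-0.7, -0.3, 0.5]
grip_width: 0.0382
```

>>> jog_arm(
  hand=[1,1,1,1,1],
  xyz=[
    [0,0,0],
    [0,0,0],
    [0,0,0],
    [0,0,0],
    [0,0,0],
  ],
  turn=[
    [0,0,0],
    [0,0,0],
    [0,0,0],
    [0,0,0],
    [0,0,0],
  ],
)

```text
time: 3.07
ee_pos: [0.498, -0.2457, 0.2565]
ee_rot: [0.78, 0.626, 0.0, 0.001]
contact_force: [-1.6, 0.6, 7.8]
grip_width: 0.0171
```

```bash
python3 -c "
from plan import *
st(); snap('wrist','w2')"
```

```text
t 3.07 p [ 0.498  -0.2457  0.2565] yaw 77.5 z [ 0.0011 -0.0006 -1.    ] q [-0.458  0.395 -0.167  1.007 -0.     1.331] F [-1.58  0.6   7.84] w 0.0171
```

View pics/w2.png

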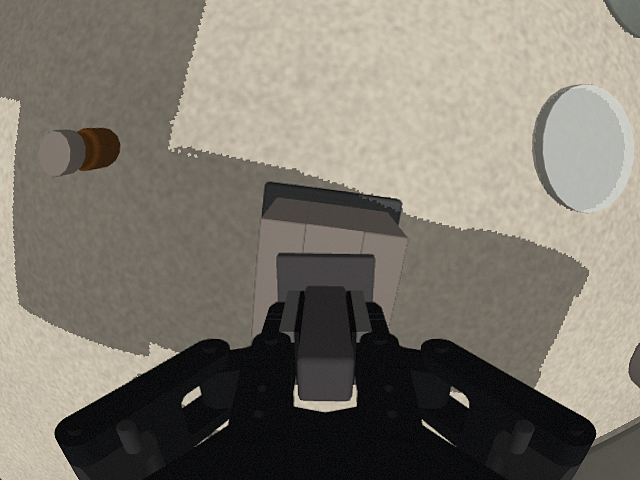

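>>> jog_arm(
  hand=[1,1,1,1,1],
  xyz=[
    [0,0,-1.5],
    [0,0,-2.5],
    [0,0,-3],
    [0,0,-3],
    [0,0,-3],
  ],
  turn=[
    [0,0,0],
    [0,0,0],
    [0,0,0],
    [0,0,0],
    [0,0,0],
  ],
)

```text
time: 3.53
ee_pos: [0.4975, -0.2454, 0.3874]
ee_rot: [0.78, 0.626, 0.0, 0.0]
contact_force: [1.0, -0.5, -0.8]
grip_width: 0.017
```

```bash
python3 -c "
from plan import *
st(); plan([.506,.1006,.385],77.5,15)"
```

```text
t 3.53 p [ 0.4975 -0.2454  0.3874] yaw 77.5 z [ 0. -0. -1.] q [-0.458  0.33   0.078  1.318 -0.     1.331] F [ 1.04 -0.48 -0.81] w 0.017
turn/row [ 0.  0. -0.]
[[2.26, -0.44, 0.02], [2.26, -0.44, 0.02], [2.26, -0.44, 0.02], [2.26, -0.44, 0.02], [2.26, -0.44, 0.02]]
[[2.26, -0.44, 0.02], [2.26, -0.44, 0.02], [2.26, -0.44, 0.02], [2.26, -0.44, 0.02], [2.26, -0.44, 0.02]]
[[2.26, -0.44, 0.02], [2.26, -0.44, 0.02], [2.26, -0.44, 0.02], [2.26, -0.44, 0.02], [2.26, -0.44, 0.02]]
```

>>> jog_arm(
  hand=[1,1,1,1,1],
  xyz=[
    [2.26,-0.44,0.02],
    [2.26,-0.44,0.02],
    [2.26,-0.44,0.02],
    [2.26,-0.44,0.02],
    [2.26,-0.44,0.02],
  ],
  turn=[
    [0,0,0],
    [0,0,0],
    [0,0,0],
    [0,0,0],
    [0,0,0],
  ],
)

```text
time: 3.95
ee_pos: [0.5006, -0.1295, 0.385]
ee_rot: [0.78, 0.626, 0.0, 0.0]
contact_force: [0.1, -0.6, 0.0]
grip_width: 0.0169
```

>>> jog_arm(
  hand=[1,1,1,1,1],
  xyz=[
    [2.26,-0.44,0.02],
    [2.26,-0.44,0.02],
    [2.26,-0.44,0.02],
    [2.26,-0.44,0.02],
    [2.26,-0.44,0.02],
  ],
  turn=[
    [0,0,0],
    [0,0,0],
    [0,0,0],
    [0,0,0],
    [0,0,0],
  ],
)

```text
time: 4.37
ee_pos: [0.5036, -0.0143, 0.384]
ee_rot: [0.78, 0.626, 0.0, 0.0]
contact_force: [0.4, -0.0, -1.0]
grip_width: 0.0174
```

>>> jog_arm(
  hand=[1,1,1,1,1],
  xyz=[
    [2.26,-0.44,0.02],
    [2.26,-0.44,0.02],
    [2.26,-0.44,0.02],
    [2.26,-0.44,0.02],
    [2.26,-0.44,0.02],
  ],
  turn=[
    [0,0,0],
    [0,0,0],
    [0,0,0],
    [0,0,0],
    [0,0,0],
  ],
)

```text
time: 4.78
ee_pos: [0.5066, 0.1008, 0.383]
ee_rot: [0.78, 0.626, 0.0, 0.0]
contact_force: [0.2, -0.2, -0.2]
grip_width: 0.0175
```

>>> jog_arm(
  hand=[1,1,1,1,1],
  xyz=[
    [0,0,0],
    [0,0,0],
    [0,0,1.5],
    [0,0,1.5],
    [0,0,0],
  ],
  turn=[
    [0,0,0],
    [0,0,0],
    [0,0,0],
    [0,0,0],
    [0,0,0],
  ],
)

```text
time: 5.2
ee_pos: [0.5061, 0.0988, 0.3506]
ee_rot: [0.78, 0.626, -0.001, -0.001]
contact_force: [-1.3, -0.2, -1.4]
grip_width: 0.0172
```

```bash
python3 -c "
from plan import *
st(); snap('wrist','w3'); snap('side','s3');snap('top','t3')
s=cv2.imread('pics/s3.png');cv2.imwrite('pics/s3c.png',cv2.resize(s[200:380,220:420],None,fx=3.3,fy=3.3,interpolation=2))
print(proj('s3',[.506,.1006,.1085]), proj('s3',[.5077,.1012,.062]))"
```

```text
t 5.2 p [0.5061 0.0988 0.3506] yaw 77.46 z [-0.003  -0.0008 -1.    ] q [ 0.193  0.263 -0.108  1.204 -0.     1.983] F [-1.26 -0.21 -1.44] w 0.0172
(np.float64(351.6301018243962), np.float64(302.2898455682746)) (np.float64(349.81560549269693), np.float64(319.4778249884913))
```

View pics/s3c.png

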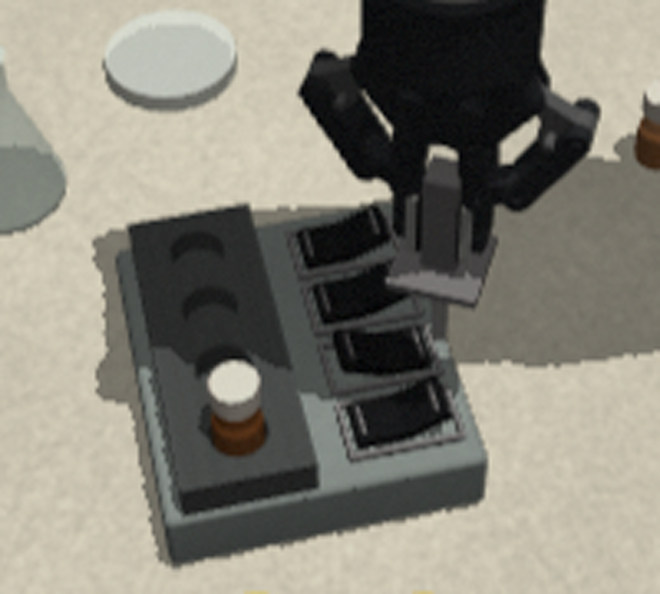

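View pics/w3.png

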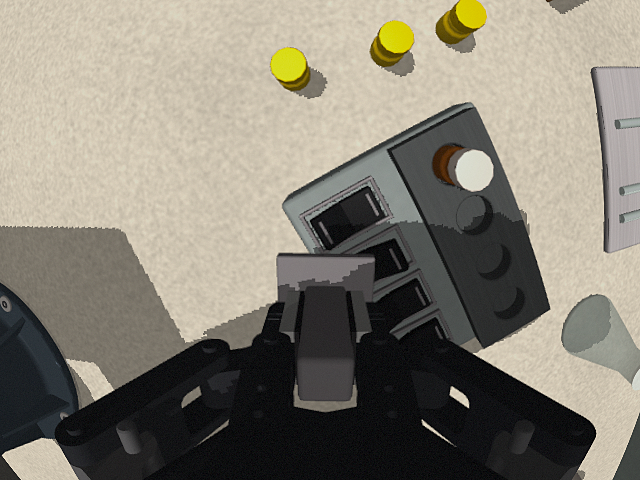

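>>> jog_arm(
  hand=[1,1,1,1,1],
  xyz=[
    [0.1,0,1],
    [0.1,0,1],
    [0,0,0.9],
    [0,0,0],
    [0,0,0],
  ],
  turn=[
    [0,0,0],
    [0,0,0],
    [0,0,0],
    [0,0,0],
    [0,0,0],
  ],
)

```text
time: 5.77
ee_pos: [0.5069, 0.1016, 0.323]
ee_rot: [0.78, 0.626, -0.001, -0.0]
contact_force: [0.7, -0.2, -0.3]
grip_width: 0.0176
```

```bash
python3 -c "
from plan import *
st(); snap('side','s4');snap('top','t4')
s=cv2.imread('pics/s4.png');cv2.imwrite('pics/s4c.png',cv2.resize(s[255:370,290:400],None,fx=5,fy=5,interpolation=2))
p=sense()['ee_pos'];q=p-[0,0,.2465];
for P in (q,[.5077,.1012,.062]):
  u,v=proj('s4',P);print((u-290+.4)*5,(v-255+.4)*5)"
```

```text
t 5.77 p [0.5069 0.1016 0.323 ] yaw 77.5 z [-0.0015 -0.0003 -1.    ] q [ 0.198  0.278 -0.159  1.136 -0.     1.987] F [ 0.69 -0.18 -0.34] w 0.0176
303.6894531665284 298.1376335848942
301.07802746348466 324.38912494245653
```

View pics/s4c.png

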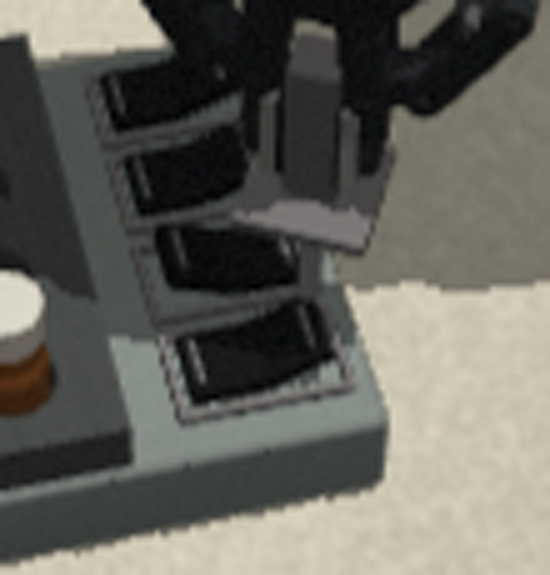

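```bash
python3 -c "
import cv2
s=cv2.imread('pics/s4.png')[285:335,325:375];s=cv2.convertScaleAbs(s,alpha=1.8,beta=20);cv2.imwrite('pics/s4d.png',cv2.resize(s,None,fx=11,fy=11,interpolation=0))
s=cv2.imread('pics/t4.png')[220:310,200:290];cv2.imwrite('pics/t4d.png',cv2.resize(s,None,fx=6,fy=6,interpolation=2))"
```

```text
(no output)
```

View pics/s4d.png

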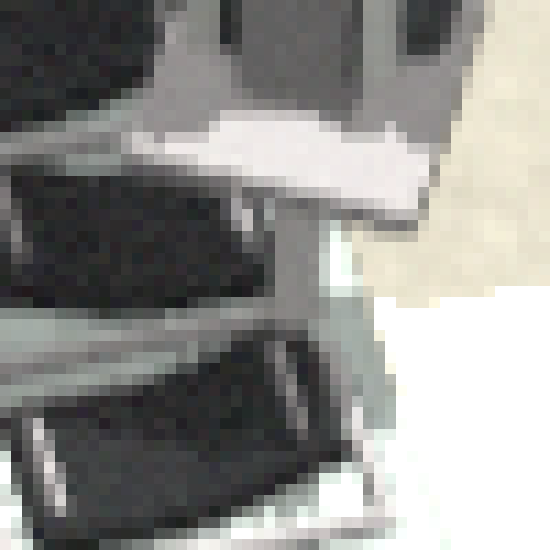

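View pics/t4d.png

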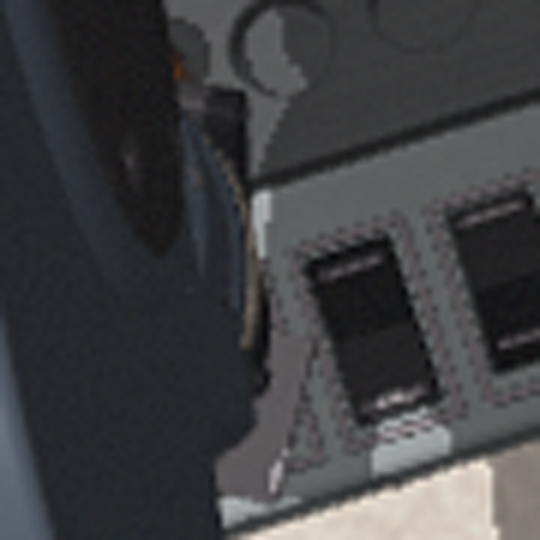

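>>> jog_arm(
  hand=[1,1,1,1,1],
  xyz=[
    [0,0.1,0.6],
    [0,0.1,0.4],
    [0,0,0.3],
    [0,0,0.2],
    [0,0,0],
  ],
  turn=[
    [0,0,0],
    [0,0,0],
    [0,0,0],
    [0,0,0],
    [0,0,0],
  ],
)

```text
time: 6.28
ee_pos: [0.509, 0.1011, 0.3082]
ee_rot: [0.78, 0.626, -0.0, -0.0]
contact_force: [0.4, -0.1, -0.4]
grip_width: 0.0177
```

>>> jog_arm(
  hand=[1,1,1,1,1],
  xyz=[
    [0,0,0.1],
    [0,0,0.1],
    [0,0,0.1],
    [0,0,0],
    [0,0,0],
  ],
  turn=[
    [0,0,0],
    [0,0,0],
    [0,0,0],
    [0,0,0],
    [0,0,0],
  ],
)

```text
time: 6.7
ee_pos: [0.5092, 0.1012, 0.3057]
ee_rot: [0.78, 0.626, 0.0, 0.0]
contact_force: [-0.5, 0.1, -0.9]
grip_width: 0.0173
```

```bash
python3 -c "
from plan import *
st(); snap('side','s5')
s=cv2.imread('pics/s5.png')[285:345,315:375];s=cv2.convertScaleAbs(s,alpha=1.8,beta=20);cv2.imwrite('pics/s5d.png',cv2.resize(s,None,fx=10,fy=10,interpolation=0))"
```

```text
t 6.7 p [0.5092 0.1012 0.3057] yaw 77.5 z [ 0.0001  0.     -1.    ] q [ 0.196  0.291 -0.186  1.094  0.     1.985] F [-0.47  0.13 -0.94] w 0.0173
```

View pics/s5d.png

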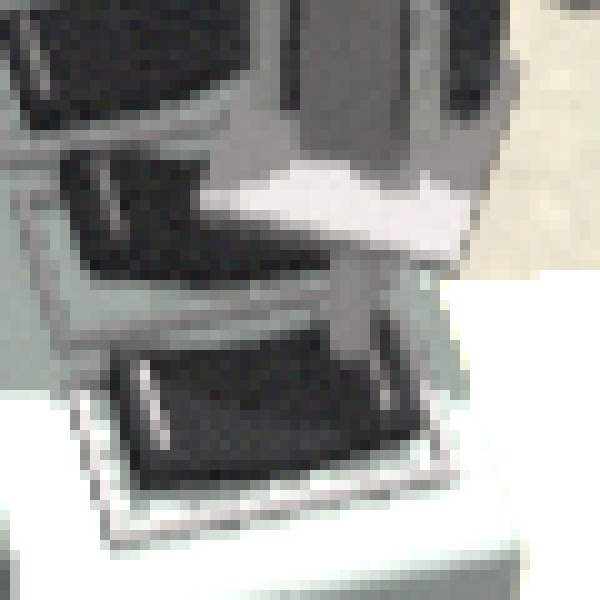

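>>> jog_arm(
  hand=[1,1,1,1,1],
  xyz=[
    [0.2,0,0],
    [0,0,0.15],
    [0,0,0.15],
    [0,0,0.1],
    [0,0,0],
  ],
  turn=[
    [0,0,0],
    [0,0,0],
    [0,0,0],
    [0,0,0],
    [0,0,0],
  ],
)

```text
time: 7.17
ee_pos: [0.5095, 0.1031, 0.3015]
ee_rot: [0.78, 0.626, -0.0, -0.0]
contact_force: [-1.2, -0.2, 0.7]
grip_width: 0.0168
```

>>> jog_arm(
  hand=[1,1,1,1,1],
  xyz=[
    [0,0,0.1],
    [0,0,0.1],
    [0,0,0.1],
    [0,0,0.0],
    [0,0,0],
  ],
  turn=[
    [0,0,0],
    [0,0,0],
    [0,0,0],
    [0,0,0],
    [0,0,0],
  ],
)

```text
time: 7.58
ee_pos: [0.5097, 0.1031, 0.3003]
ee_rot: [0.78, 0.626, 0.001, 0.0]
contact_force: [-7.8, -1.0, 27.0]
grip_width: 0.0175
```

```bash
python3 -c "
from plan import *
st(); snap('side','s6')
s=cv2.imread('pics/s6.png')[285:345,315:375];s=cv2.convertScaleAbs(s,alpha=1.8,beta=20);cv2.imwrite('pics/s6d.png',cv2.resize(s,None,fx=10,fy=10,interpolation=0))"
```

```text
t 7.58 p [0.5097 0.1031 0.3003] yaw 77.49 z [ 0.0019  0.0005 -1.    ] q [ 0.2    0.295 -0.194  1.079  0.     1.989] F [-7.75 -1.05 26.97] w 0.0175
```

View pics/s6d.png

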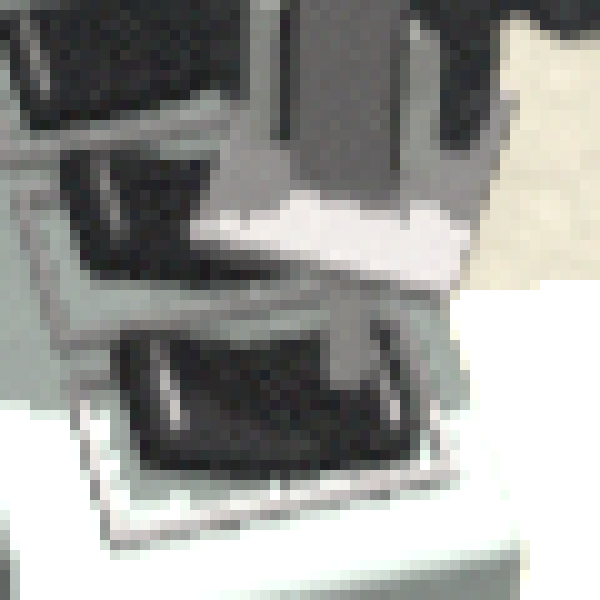

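>>> jog_arm(
  hand=[1,1,1,1,1],
  xyz=[
    [0,0,-0.7],
    [0,0,-1.5],
    [0,0,-2.3],
    [0,0,-2.3],
    [0,0,-1.8],
  ],
  turn=[
    [0,0,0],
    [0,0,0],
    [0,0,0],
    [0,0,0],
    [0,0,0],
  ],
)

```text
time: 8.05
ee_pos: [0.5096, 0.1031, 0.3864]
ee_rot: [0.78, 0.626, 0.0, 0.0]
contact_force: [-0.3, 1.1, -0.8]
grip_width: 0.0174
```

```bash
python3 -c "
from plan import *
st(); plan([.4975,-.2457,.39],77.5,15); snap('side','s7'); 
s=cv2.imread('pics/s7.png')[150:350,220:420];cv2.imwrite('pics/s7d.png',cv2.resize(s,None,fx=3,fy=3,interpolation=2))"
```

```text
t 8.05 p [0.5096 0.1031 0.3864] yaw 77.49 z [ 0.001   0.0001 -1.    ] q [ 0.2    0.257 -0.024  1.289 -0.     1.989] F [-0.28  1.15 -0.8 ] w 0.0174
turn/row [ 0. -0. -0.]
[[-2.29, 0.42, -0.02], [-2.29, 0.42, -0.02], [-2.29, 0.42, -0.02], [-2.29, 0.42, -0.02], [-2.29, 0.42, -0.02]]
[[-2.29, 0.42, -0.02], [-2.29, 0.42, -0.02], [-2.29, 0.42, -0.02], [-2.29, 0.42, -0.02], [-2.29, 0.42, -0.02]]
[[-2.29, 0.42, -0.02], [-2.29, 0.42, -0.02], [-2.29, 0.42, -0.02], [-2.29, 0.42, -0.02], [-2.29, 0.42, -0.02]]
```

View pics/s7d.png

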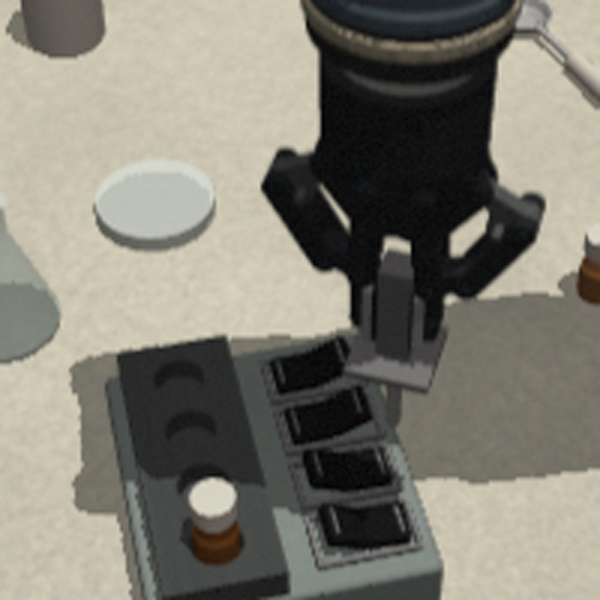

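Target rocker is over, the other three are unchanged and the vial is standing. Returning to the stand.

>>> jog_arm(
  hand=[1,1,1,1,1],
  xyz=[
    [-2.29,0.42,-0.02],
    [-2.29,0.42,-0.02],
    [-2.29,0.42,-0.02],
    [-2.29,0.42,-0.02],
    [-2.29,0.42,-0.02],
  ],
  turn=[
    [0,0,0],
    [0,0,0],
    [0,0,0],
    [0,0,0],
    [0,0,0],
  ],
)

```text
time: 8.52
ee_pos: [0.5051, -0.0143, 0.3856]
ee_rot: [0.78, 0.626, 0.0, 0.0]
contact_force: [1.2, 0.1, -0.4]
grip_width: 0.0177
```

>>> jog_arm(
  hand=[1,1,1,1,1],
  xyz=[
    [-2.29,0.42,-0.02],
    [-2.29,0.42,-0.02],
    [-2.29,0.42,-0.02],
    [-2.29,0.42,-0.02],
    [-2.29,0.42,-0.02],
  ],
  turn=[
    [0,0,0],
    [0,0,0],
    [0,0,0],
    [0,0,0],
    [0,0,0],
  ],
)

```text
time: 8.93
ee_pos: [0.5008, -0.1308, 0.3866]
ee_rot: [0.78, 0.626, 0.0, 0.0]
contact_force: [-0.1, 0.2, -0.4]
grip_width: 0.0171
```

>>> jog_arm(
  hand=[1,1,1,1,1],
  xyz=[
    [-2.29,0.42,-0.02],
    [-2.29,0.42,-0.02],
    [-2.29,0.42,-0.02],
    [-2.29,0.42,-0.02],
    [-2.29,0.42,-0.02],
  ],
  turn=[
    [0,0,0],
    [0,0,0],
    [0,0,0],
    [0,0,0],
    [0,0,0],
  ],
)

```text
time: 9.35
ee_pos: [0.4965, -0.2471, 0.3875]
ee_rot: [0.78, 0.626, 0.0, -0.0]
contact_force: [0.8, 1.0, -0.4]
grip_width: 0.0172
```

>>> jog_arm(
  hand=[1,1,1,1,1],
  xyz=[
    [0,0,0],
    [0,0,0],
    [0,0,2],
    [0,0,2],
    [0,0,0],
  ],
  turn=[
    [0,0,0],
    [0,0,0],
    [0,0,0],
    [0,0,0],
    [0,0,0],
  ],
)

```text
time: 9.77
ee_pos: [0.496, -0.2448, 0.3445]
ee_rot: [0.78, 0.626, -0.001, -0.002]
contact_force: [-0.4, 0.2, -1.1]
grip_width: 0.017
```

```bash
python3 -c "
from plan import *
st(); snap('side','s8');snap('wrist','w8') 
s=cv2.imread('pics/s8.png')[135:235,310:410];cv2.imwrite('pics/s8d.png',cv2.resize(s,None,fx=6,fy=6,interpolation=2))
plan([.4975,-.246,.29],77.5,5)"
```

```text
t 9.77 p [ 0.496  -0.2448  0.3445] yaw 77.53 z [-0.004   0.0022 -1.    ] q [-0.458  0.342 -0.014  1.219  0.     1.33 ] F [-0.37  0.24 -1.08] w 0.017
turn/row [-0.01 -0.    0.01]
[[-0.01, 0.02, 1.16], [-0.01, 0.02, 1.16], [-0.01, 0.02, 1.16], [-0.01, 0.02, 1.16], [-0.01, 0.02, 1.16]]
```

View pics/s8d.png

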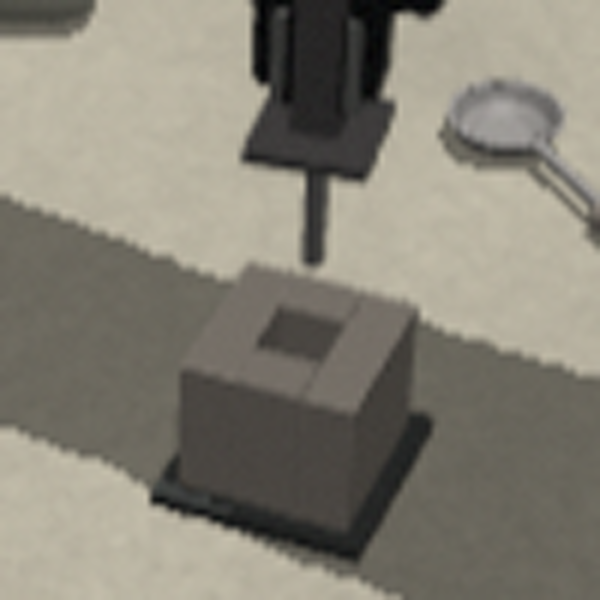

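View pics/w8.png

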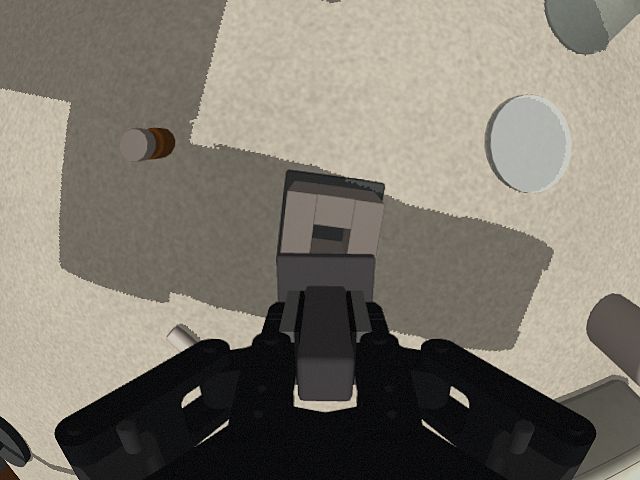

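```bash
python3 -c "
from plan import *
print(np.mean([onz('s8',310+u/6-.4,135+v/6-.4,.065) for u,v in[(278,304),(345,320),(325,362),(258,342)]],0), onz('s8',310+313/6-.4,135+262/6-.4,.098))"
```

```text
[ 0.49645119 -0.24856096  0.065     ] [ 0.49367151 -0.2473441   0.098     ]
```

>>> jog_arm(
  hand=[1,1,1,1,1],
  xyz=[
    [0,0.2,1.0],
    [0,0,1.5],
    [0,0,1.5],
    [0,0,1.4],
    [0,0,1.3],
  ],
  turn=[
    [0,0,0],
    [0,0,0],
    [0,0,0],
    [0,0,0],
    [0,0,0],
  ],
)

```text
time: 10.28
ee_pos: [0.4991, -0.2462, 0.2805]
ee_rot: [0.78, 0.626, 0.0, 0.001]
contact_force: [0.2, 0.2, -0.2]
grip_width: 0.0174
```

>>> jog_arm(
  hand=[1,1,1,1,1],
  xyz=[
    [0,0,0.5],
    [0,0,0.4],
    [0,0,0.3],
    [0,0,0.1],
    [0,0,0],
  ],
  turn=[
    [0,0,0],
    [0,0,0],
    [0,0,0],
    [0,0,0],
    [0,0,0],
  ],
)

```text
time: 10.7
ee_pos: [0.4989, -0.2464, 0.2681]
ee_rot: [0.78, 0.626, 0.0, 0.0]
contact_force: [-0.4, 0.5, -0.7]
grip_width: 0.0175
```

>>> jog_arm(
  hand=[1,1,1,1,1],
  xyz=[
    [0,0,0.1],
    [0,0,0.1],
    [0,0,0],
    [0,0,0],
    [0,0,0],
  ],
  turn=[
    [0,0,0],
    [0,0,0],
    [0,0,0],
    [0,0,0],
    [0,0,0],
  ],
)

```text
time: 11.12
ee_pos: [0.4987, -0.2463, 0.2658]
ee_rot: [0.78, 0.626, 0.0, 0.0]
contact_force: [-1.0, 0.6, -0.4]
grip_width: 0.0178
```

```bash
python3 -c "
from plan import *
st(); snap('side','s9')
s=cv2.imread('pics/s9.png')[135:235,310:410];cv2.imwrite('pics/s9d.png',cv2.resize(s,None,fx=6,fy=6,interpolation=2))"
```

```text
t 11.12 p [ 0.4987 -0.2463  0.2658] yaw 77.49 z [ 0.0001 -0.0001 -1.    ] q [-0.459  0.39  -0.15   1.031 -0.     1.33 ] F [-0.97  0.55 -0.39] w 0.0178
```

View pics/s9d.png

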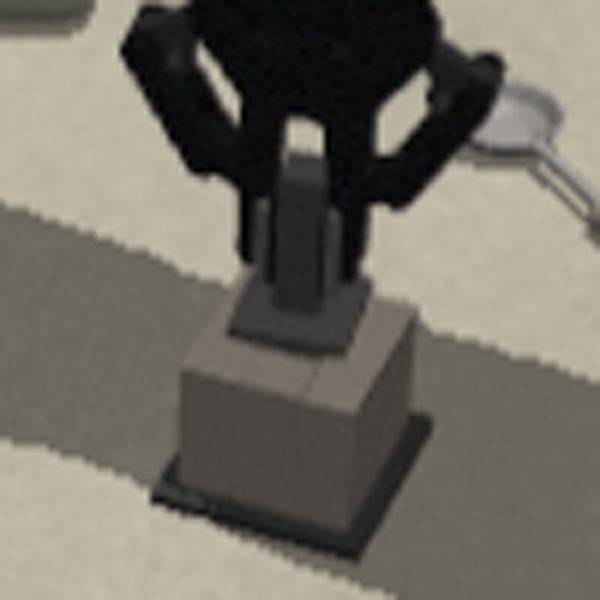

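Going well; lower until contact (about 9 mm left).

>>> jog_arm(
  hand=[1,1,1,1,1],
  xyz=[
    [0,0,0.3],
    [0,0,0.2],
    [0,0,0.2],
    [0,0,0],
    [0,0,0],
  ],
  turn=[
    [0,0,0],
    [0,0,0],
    [0,0,0],
    [0,0,0],
    [0,0,0],
  ],
)

```text
time: 11.58
ee_pos: [0.4986, -0.2463, 0.2585]
ee_rot: [0.78, 0.626, -0.0, -0.0]
contact_force: [-1.0, -0.6, -0.6]
grip_width: 0.0169
```

>>> jog_arm(
  hand=[1,1,1,1,1],
  xyz=[
    [0,0,0.1],
    [0,0,0.05],
    [0,0,0.0],
    [0,0,0],
    [0,0,0],
  ],
  turn=[
    [0,0,0],
    [0,0,0],
    [0,0,0],
    [0,0,0],
    [0,0,0],
  ],
)

```text
time: 12.0
ee_pos: [0.4987, -0.2463, 0.2572]
ee_rot: [0.78, 0.626, 0.0, 0.0]
contact_force: [0.3, 0.1, -1.5]
grip_width: 0.0174
```

>>> jog_arm(
  hand=[1,1,1,1,1],
  xyz=[
    [0,0,0.05],
    [0,0,0.05],
    [0,0,0.05],
    [0,0,0],
    [0,0,0],
  ],
  turn=[
    [0,0,0],
    [0,0,0],
    [0,0,0],
    [0,0,0],
    [0,0,0],
  ],
)

```text
time: 12.42
ee_pos: [0.4986, -0.2463, 0.2565]
ee_rot: [0.78, 0.626, 0.0, 0.0]
contact_force: [-4.6, 1.9, 14.5]
grip_width: 0.0173
```

Seated (14 N contact at the original grasp height). Release, then rise.

>>> jog_arm(
  hand=[2.4,3,4,5,6],
  xyz=[
    [0,0,0],
    [0,0,0],
    [0,0,0],
    [0,0,0],
    [0,0,0],
  ],
  turn=[
    [0,0,0],
    [0,0,0],
    [0,0,0],
    [0,0,0],
    [0,0,0],
  ],
)

```text
time: 12.83
ee_pos: [0.4987, -0.2463, 0.2556]
ee_rot: [0.78, 0.626, -0.0, -0.0]
contact_force: [1.3, 0.7, 0.3]
grip_width: 0.0597
```

>>> jog_arm(
  hand=[8.5,8.5,8.5,8.5,8.5],
  xyz=[
    [0,0,0],
    [0,0,0],
    [0,0,0],
    [0,0,0],
    [0,0,0],
  ],
  turn=[
    [0,0,0],
    [0,0,0],
    [0,0,0],
    [0,0,0],
    [0,0,0],
  ],
)

```text
time: 13.25
ee_pos: [0.4987, -0.2463, 0.2557]
ee_rot: [0.78, 0.626, -0.0, -0.0]
contact_force: [0.1, 0.5, 0.6]
grip_width: 0.0848
```

>>> jog_arm(
  hand=[8.5,8.5,8.5,8.5,8.5],
  xyz=[
    [0,0,-1],
    [0,0,-2],
    [0,0,-3],
    [0,0,-3],
    [0,0,-3],
  ],
  turn=[
    [0,0,0],
    [0,0,0],
    [0,0,0],
    [0,0,0],
    [0,0,0],
  ],
)

```text
time: 13.67
ee_pos: [0.4983, -0.2461, 0.3779]
ee_rot: [0.78, 0.626, 0.0, 0.0]
contact_force: [0.1, 0.4, 0.3]
grip_width: 0.085
```

>>> jog_arm(
  hand=[8.5,8.5,8.5,8.5,8.5],
  xyz=[
    [0,0,0],
    [0,0,0],
    [0,0,0],
    [0,0,0],
    [0,0,0],
  ],
  turn=[
    [0,0,0],
    [0,0,0],
    [0,0,0],
    [0,0,0],
    [0,0,0],
  ],
)

```text
time: 14.08
ee_pos: [0.4984, -0.2462, 0.3748]
ee_rot: [0.78, 0.626, -0.0, -0.001]
contact_force: [0.7, 0.2, 0.1]
grip_width: 0.085
```

```bash
python3 -c "
from plan import *
st(); snap('side','s10')
s=cv2.imread('pics/s10.png')[130:370,240:440];cv2.imwrite('pics/s10d.png',cv2.resize(s,None,fx=2.5,fy=2.5,interpolation=2))"
```

```text
t 14.08 p [ 0.4984 -0.2462  0.3748] yaw 77.49 z [-0.0016  0.0008 -1.    ] q [-0.459  0.336  0.055  1.291 -0.     1.33 ] F [0.65 0.18 0.09] w 0.085
```

View pics/s10d.png

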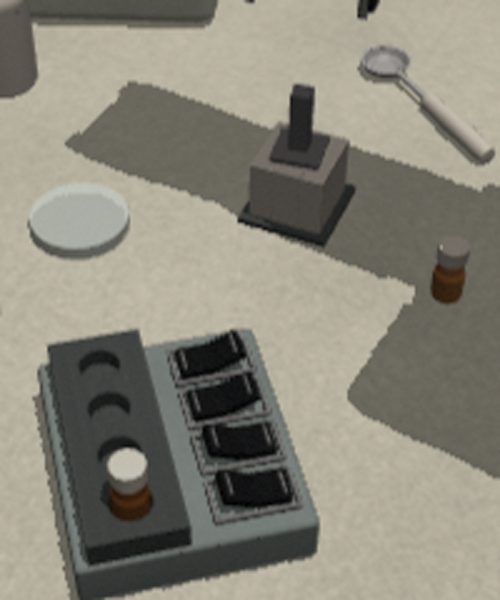

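The picture shows the stylus upright with its collar flat on the stand (300,150), the vial standing (128,480), the target rocker over (255,487), and the others unchanged.

```bash
python3 -c "
from bench import *
print(sign_off())"
```

```text
the job is handed in; nothing more can be done
None
```

The job is done and handed in at about 14 s of the 43 s allowed; `sign_off()` reports no verdict. I took the stylus from its stand and pressed the front end of the rocker in front of the vial down to its stop. The force rose to about 27 N there, and the picture showed it fully over. I then put the stylus back and let go.

- **Final side picture:** The stylus stands upright with its collar flat on the rim. The vial is still in its well, and the other three rockers look as they did at the start.
- **Stylus seating:** It touched down at the same tool height as when I first gripped it (0.2565 m), with about 14 N of contact force.
- **Gripper:** It is open and well clear of the stand.
- **Disagreements:** Position estimates from the cameras and the arm differed by 2–3 mm at the rocker and over the stand. I made small corrections of about 2 mm for this, and no check failed.

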